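Weigh the ornament box and post it through the sprung flap

TASK

Take the wide plywood box out of the rack and stand it upright on the scale's steel pan, letting go of it so that it can be weighed. Then take it again across its thickness and push it down, on end, through the sprung flap of the grey collection box, so that it drops all the way in and the flap shuts behind it. Leave the two narrow boxes standing in the rack.

Things in the scene. Friction and masses are not known exactly. Their poses are not given: they have to be found in the camera images.
- case_center (a point): The wide plywood box, closed: 62 mm wide (its x), 30 mm thick (its y), 75 mm tall (its z, up), 0.2 to 0.35 kg, same both ways round. Point at its centre, 37.5 mm above its underside. Starts standing in one of the rack's three bays, where its broad faces (normal to y) are 3 to 5 mm from thin partitions with boxes beyond, out of the fingers' reach; its ends (normal to x) are free.
- narrow_a_center (a point): One of two narrow plywood boxes, 36 mm wide (x), 30 mm thick (y) and 75 mm tall, standing in the other bays of the rack, in line with the wide one. Point at its centre, 37.5 mm above its underside. To be left in the rack.
- narrow_b_center (a point): The other narrow plywood box, the same as the first. To be left in the rack.
- rack: Fixed plywood rack, left or right of the scale, the collection box opposite. Base plate 74 (x) by 134 mm (y), 6 mm thick, on which the boxes stand; four upright partitions, 4 mm thick, 36 mm long in x, up to 60 mm above the desk, make three bays along y (centres at y = -42, 0, 42 mm), open at both x ends. Origin: centre of its underside, on the desk.
- pan (a point): Centre of the top face of the scale's square steel pan, 40 mm above the desk. Pan 110 mm (x) by 120 mm (y), flat, does not move. The white body of the scale (170 by 130 mm, 26 mm high) reaches 45 mm past the pan towards -x.
- mouth (a point): Centre of the mouth in the collection box's flat top, level with that top, 145 mm above the desk; z up. The mouth is 44 mm along x, 70 mm along y. At each y end stands a steel cheek, 4 mm thick, 60 mm long in x, rising 55 mm above the top (inner faces at y = -35 and 35 mm); towards -x and +x the top is clear. The wide box fits with its 30 mm along x and its 62 mm along y.
- flap (a joint): Angle (rad) of the steel flap 8 mm below the top: 0 shut, level; 1.57 hanging straight down. Sprung shut, polished, 47 mm long, hinged along y 26 mm towards +x from the mouth's centre. The box opens it with 4 to 15 N downward at first, more than its weight; once some 35 mm past the flap it is pressed only lightly (1 to 2 N) and, let go, slides in by its weight; the flap then shuts.
- dropbox: Grey steel collection box, fixed, 120 (x) by 130 (y) by 145 mm high, axes as the mouth. Origin: centre of its underside, below the mouth's centre. Held across 30 mm, the wide box goes in until the fingers reach the top; held across 62 mm, the fingers meet the cheeks. Inside, a smooth shaft 50 by 70 mm goes down to a floor 139 mm below the top; a box standing there is clear of the flap.

How it is judged:
By the outcome, as a careful person would: the job done as asked, in the order asked, and still so for the second after the job is handed in, with the robot touching nothing.
It also fails if it takes over 59 s, if anything falls off the work surface, if the arm or the gripper's body presses on something with over 40 N, if the wrist force passes 120 N, or if a joint passes its speed limit or range.

ROBOT

A 6-joint arm with a two-finger parallel gripper is mounted at the origin on the work surface. World frame = base frame: x ahead of the robot, y to its left, z up, the work surface at z = 0. Lengths are in m, angles in rad, forces in N, time in s.
With the tool pointing down it reaches from about 0.375 to 0.9 m from the base axis. Payload 3.1 kg.
Tool frame: the origin (TCP) lies at the very end of the fingers, on their centre line; the grasp point (between the pads) lies 19 mm behind it (manip.tcp_to_grasp is the distance from the TCP to the grasp point, in m); z points along the fingers, y is the line along which they close (so a half turn about z gives the same grasp; the last joint's range is limited). The gripper opens to 85 mm and grips with 20 to 120 N. Pads are 22 mm wide; open, the fingers measure 114 mm over their backs; the gripper's body (76 mm by 85 mm) begins 54 mm behind the grasp point. The pads swing forward as they close: fully open they stand 13 mm farther back than shut.
Start: joints at [0.929, 0.527, 1.433, -0, 1.181, -0.178], TCP at [0.279, 0.559, 0.231] pointing down, gripper open.
Joint ranges: [-3.08, 3.08], [-0.75, 2.2], [0.22, 2.44], [-1.43, 4.57], [0, 2.65], [-2.85, 2.85]. Speed limits (rad/s): [2.79, 2.79, 3.14, 3.14, 3.14, 3.14].

INTERFACE

Orientations are given as a unit quaternion [x, y, z, w].
In Python, from station import manip gives the robot as it stands. The module is installed in compiled form; this text tells all that it offers.
- The arm moves only by the tool step_arm, never from a script. Its argument "commands" is one flat list of numbers, 6 for each row, row after row: the shift along the tool's x, y, z in m, then the turn, a rotation vector about the tool's x, y, z in degrees. A call has exactly 10 rows; each row is the pose to reach, as a shift and turn from the pose commanded when the call began, along the tool's axes at that moment; what a row does not reach only later rows make up. A row lasts 1/10 s, in which the tool goes at most 50 mm and 8.59 degrees, less where a joint would pass 70% of its speed; a pose out of reach is approached as far as the arm can. A call with a gripper value outside its range is refused whole. "jaw" is the opening in per cent of the stroke, from 0 (shut) to 100 (fully open), set as the call begins (left out, the last holds). The fingers move at their own pace and stop on an object; "grip_force" is the grip in N (left out, the last holds). Time passes only in rows, so rows that repeat a pose let the fingers close, or fill a call up. It gives the time, the measured TCP pose, the force, the opening and the grip force at its end, in the units of the state.
- manip.sense(): the state, without advancing time (a new reading comes with each control period).
- manip.snapshot(name): name is "side" or "top"; returns a dict with "pixels" (400x640x3 uint8, blue, green, red), "fx", "fy", "cx", "cy" (pixels), "k1" (the pictures are not rectified: a ray, as slopes to the right and down, at radius r is drawn at 1 + k1 r^2 times it, then the intrinsics apply), "R" (3x3) and "t" (3): a world point X has camera coordinates R X + t. Camera axes: x right, y down, z forward; pixel columns grow to the right and rows downward; lengths in m; the calibration is good to about 2 mm. A picture is of the moment at which its call begins. There is no depth.
- manip.sign_off(): hands the job in; it is judged then, once.
The state is a dict: "t": time; "q": joint angles; "qd": joint speeds; "tau": joint torques, N m; "tcp_pos": TCP position; "tool_rot": TCP orientation; "force": force on the tool from outside, world axes, zero at the start; "ft_torque": the same for the moment, N m; "finger_gap": opening from 0.0 (shut) to 1.0 (fully open); "gripper_force": force on a finger pad.
Only numpy, scipy, OpenCV 4.12 (cv2) and the standard library are available. Lean on these libraries where they do the work, as an engineer would, in place of code of your own. Each camera call takes 0.05 s, during which the arm holds its last target. There are 200 camera calls.

## Working session

There is one attempt and no reset: what is moved stays moved. The work goes in short steps, Python scripts to look and compute and a tool call to move; the robot and the scene stay as the last step left them, time stands still between calls to the robot, and variables do not carry over. Pictures are saved under pics/ and viewed, at most 10 in all, crops included, and the job is handed in when it is done.

Besides the shell and the picture viewer there is one more tool, called by a JSON object that holds its "method" and its "body". step_arm: Moves the arm, as the interface text tells. Its arguments: {"type":"object","properties":{"commands":{"type":"array","items":{"type":"number"}},"jaw":{"type":"number"},"grip_force":{"type":"number"}},"required":["commands"]}

```bash
mkdir -p pics
python3 - <<'E'
from station import manip
import cv2
for n in("side","top"):
    s=manip.snapshot(n); cv2.imwrite(f"pics/{n}0.png",s["pixels"])
    print(n,s["fx"],s["fy"],s["cx"],s["cy"],s["k1"],s["R"],s["t"])
s=manip.sense();print(s["t"],s["tcp_pos"],s["tool_rot"],s["finger_gap"],s["force"])
E
```

```text
side 484.28300215441004 484.28300215441004 319.981406980797 202.38906946136416 -0.13334490450899128 [[ 7.04212015e-01 -7.09989547e-01  5.29864949e-04]
 [-3.68421867e-01 -3.66061593e-01 -8.54554994e-01]
 [ 6.06919076e-01  6.01592681e-01 -5.19360647e-01]] [-0.36441124  0.28672993  0.92759133]
top 520.7145436428304 520.7145436428304 326.1613734381958 202.56070053424898 -0.07057889652471405 [[ 1.02358520e-03 -9.99969395e-01 -7.75633949e-03]
 [-9.91323869e-01  4.80410869e-06 -1.31441953e-01]
 [ 1.31437967e-01  7.82358651e-03 -9.91293525e-01]] [-0.00248455  0.53560495  1.23347208]
0.1 [0.27863938 0.55872856 0.23042899] [ 2.29355855e-01  9.73342138e-01 -9.07138008e-04 -3.88032398e-04] 0.9997992820665994 [ 0.46891474  0.14315823 -0.60578791]
```

View pics/top0.png

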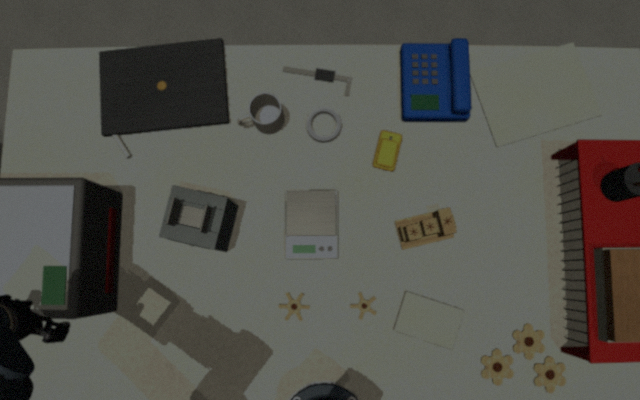

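View pics/side0.png

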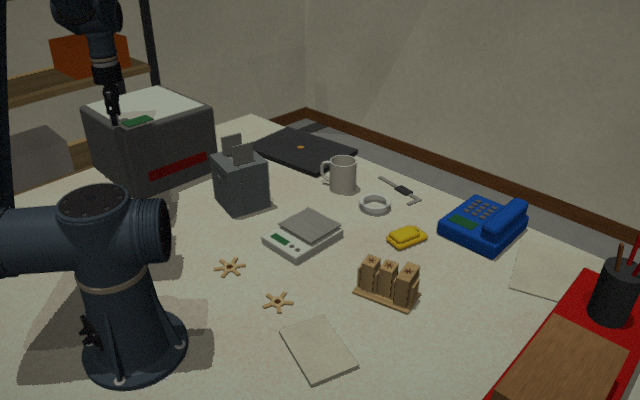

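The top view shows the dropbox near (197,215), the scale near (312,225) and the rack near (425,228). In the side view the dropbox is at (240,170), the scale at (303,235) and the rack at (388,283). I'll enlarge these.

Run:
```python
import cv2,numpy as np
t=cv2.imread("pics/top0.png")
def crop(im,x,y,w,h,k):
    c=cv2.resize(im[y:y+h,x:x+w],None,fx=k,fy=k,interpolation=cv2.INTER_CUBIC)
    c=np.clip(c.astype(float)*1.6,0,255).astype(np.uint8)
    for i in range(0,w,10):
        cv2.line(c,(i*k,0),(i*k,6),(0,0,255),1); cv2.putText(c,str(x+i),(i*k,16),0,.35,(0,0,255),1)
    for j in range(0,h,10):
        cv2.line(c,(0,j*k),(6,j*k),(0,0,255),1); cv2.putText(c,str(y+j),(8,j*k+4),0,.35,(0,0,255),1)
    return c
a=crop(t,385,200,80,55,7); b=crop(t,155,178,90,78,7)
cv2.imwrite("pics/rackT.png",a)
cv2.imwrite("pics/boxT.png",b)
s=cv2.imread("pics/side0.png")
cv2.imwrite("pics/rackS.png",crop(s,345,245,85,70,8))
```

```text
(no output)
```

View pics/rackT.png

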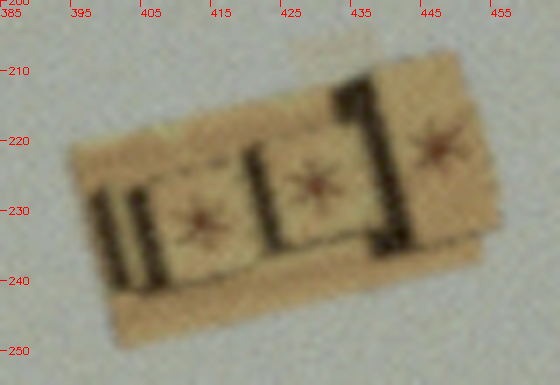

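View pics/boxT.png

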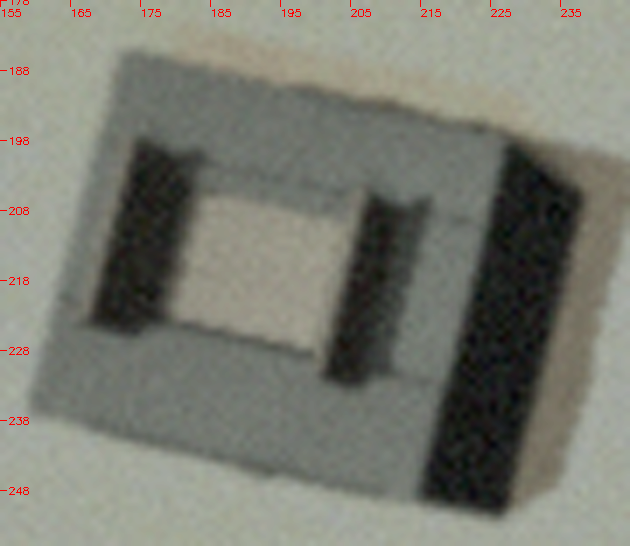

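View pics/rackS.png

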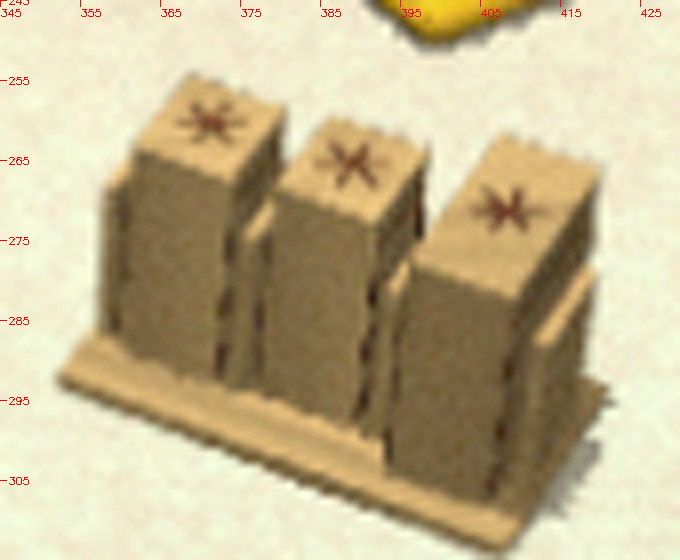

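The wide box is in the right-hand bay, with its star at top (447.7,221.1) and side (408.4,271.4). The dropbox's top-face corners in the top view are about (172.1,185.1), (227.4,196.9), (215,249) and (159.6,236.3). Next I'll turn these into positions and enlarge the scale.

```bash
cat > h.py <<'E'
import numpy as np,cv2
from scipy.optimize import least_squares
from scipy.spatial.transform import Rotation as Ro
from station import manip
def cams():
    return {n:manip.snapshot(n) for n in("side","top")}
def proj(s,X):
    c=np.atleast_2d(X)@np.array(s["R"]).T+s["t"]; a=c[:,:2]/c[:,2:]
    a=a*(1+s["k1"]*(a**2).sum(1,keepdims=True)); return a*[s["fx"],s["fy"]]+[s["cx"],s["cy"]]
def atz(s,p,z):
    return np.array([*least_squares(lambda v:(proj(s,[*v,z])-p).ravel(),[.5,0]).x,z])
def tri(C,ps,pt):
    r=least_squares(lambda v:np.r_[(proj(C["side"],v)-ps).ravel(),(proj(C["top"],v)-pt).ravel()],[.5,0,.05]);return r.x,np.sqrt(2*r.cost)
def fitrect(s,P,z,dx,dy,v0):
    K=np.array([[-1,-1],[-1,1],[1,1],[1,-1]])*[dx/2,dy/2]
    def f(v):
        M=Ro.from_euler('z',v[2]).as_matrix()[:2,:2]; q=np.c_[K@M.T+v[:2],np.full(4,z)]
        return (proj(s,q)-P).ravel()
    r=least_squares(f,v0); return r.x,np.sqrt(2*r.cost/4)
E
python3 - <<'E'
from h import *
C=cams();T=C["top"];S=C["side"]
for n,pt,ps in(("wide",(447.7,221.1),(408.4,271.4)),("n1",(413.9,231.7),(371.2,260.2)),("n2",(430.1,226.7),(389,265.5))):
    print(n,atz(T,pt,.081).round(4),atz(S,ps,.081).round(4),*tri(C,ps,pt))
P=np.array([(120,50),(507,132),(420,497),(32,408)])/7+[155,178]
# order: (-x,-y),(-x,+y),(+x,+y),(+x,-y); image up=+x, left=+y
print("drop",fitrect(T,P[[2,3,0,1]],.145,.12,.13,[.5,.2,0]))
R=np.array([(70,147),(120,347),(480,262)])/7+[385,200]
for p in R: print("rackcorner",atz(T,p,.006).round(4))
W=np.array([(460,48),(503,228)])/7+[385,200]
for p in W: print("widecorner",atz(T,p,.081).round(4))
Q=np.array([(190,72),(285,105),(238,183),(135,150)])/8+[345,245]
for q in np.array([(505,133),(601,166),(517,297),(413,262)])/8+[345,245]: print("sidewide",atz(S,q,.081).round(4))
im=T["pixels"];k=8;c=cv2.resize(im[183:263,278:348],None,fx=k,fy=k,interpolation=2)[:600]
c=np.clip(c*1.6,0,255).astype(np.uint8)
for i in range(0,70,10):cv2.putText(c,str(278+i),(i*k,10),0,.35,(0,0,255),1);cv2.line(c,(i*k,0),(i*k,5),(0,0,255))
for j in range(0,75,10):cv2.putText(c,str(183+j),(5,j*k+4),0,.35,(0,0,255),1);cv2.line(c,(0,j*k),(5,j*k),(0,0,255))
cv2.imwrite("pics/scale.png",c)
E
```

```text
wide [ 0.4857 -0.2873  0.081 ] [ 0.4871 -0.2907  0.081 ] [ 0.48716707 -0.28900192  0.07969276] 1.0763601672120904
n1 [ 0.461  -0.2073  0.081 ] [ 0.4617 -0.2105  0.081 ] [ 0.46215226 -0.20866388  0.07951179] 0.8730678148562401
n2 [ 0.4726 -0.2456  0.081 ] [ 0.4742 -0.2493  0.081 ] [ 0.47419401 -0.24733478  0.07960858] 1.1842558707492508
drop (array([ 0.48937404,  0.29309481, -0.21030773]), np.float64(0.4850687048738513))
rackcorner [ 0.4933 -0.1729  0.006 ]
rackcorner [ 0.4225 -0.1895  0.006 ]
rackcorner [ 0.4523 -0.3178  0.006 ]
widecorner [ 0.5194 -0.2954  0.081 ]
widecorner [ 0.4588 -0.3081  0.081 ]
sidewide [ 0.5136 -0.2707  0.081 ]
sidewide [ 0.52   -0.2975  0.081 ]
sidewide [ 0.4609 -0.3129  0.081 ]
sidewide [ 0.4534 -0.2854  0.081 ]
```

View pics/scale.png

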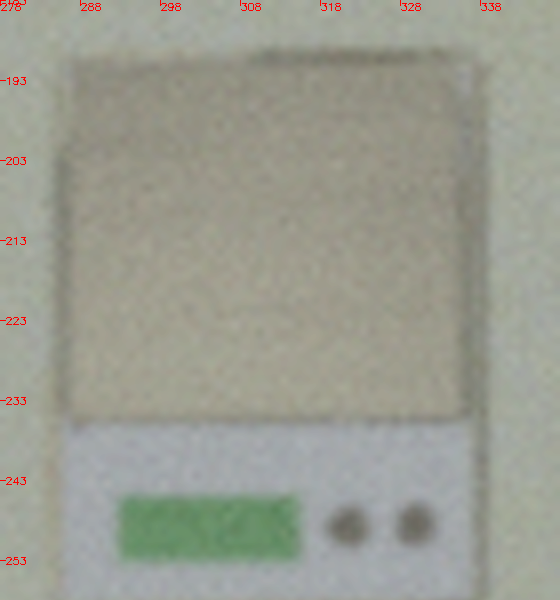

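The scale picture shows the pan corners near crop (70,60), (472,58), (468,418) and (72,422), so the pan centre is at about full-image (311.8,213), with almost no yaw. I'll use a rack yaw of 0.228 and a dropbox yaw of -0.21.

```bash
cat >> h.py <<'E'
def rel(*targets):
    "targets: (x,y,z,yaw_deg of tool y); prints shift mm, turn deg from present pose"
    s=manip.sense(); R0=Ro.from_quat(s["tool_rot"]); 
    for x,y,z,a in targets:
        b=[]
        for aa in(a,a+180):
            c,d=np.cos(np.radians(aa)),np.sin(np.radians(aa)); ty=np.array([c,d,0]); tz=np.array([0,0,-1.]); tx=np.cross(ty,tz)
            b.append((R0.inv()*Ro.from_matrix(np.c_[tx,ty,tz])).as_rotvec(degrees=True))
        r=min(b,key=np.linalg.norm)
        print((R0.inv().apply(np.array([x,y,z])-s["tcp_pos"])).round(4),r.round(2))
    print("t",s["t"],"q",np.round(s["q"],2),"pos",np.round(s["tcp_pos"],4),"gap",round(s["finger_gap"],3),"F",np.round(s["force"],1),"gf",s["gripper_force"])
E
python3 - <<'E'
from h import *
C=cams();T=C["top"]
Q=np.array([(468,418),(72,422),(70,60),(472,58)])/8+[278,183]
Q=np.array([(468,418),(72,422),(70,60),(472,58)])/8+[278,183]
print("pan",fitrect(T,Q,.04,.11,.12,[.5,0,0]))
rel((.42,.13,.25,38),(.487,-.2885,.25,13.06),(.487,-.2885,.14,13.06))
E
```

```text
pan (array([0.50993488, 0.03252427, 0.00508543]), np.float64(0.39316212521704924))
[-0.3178 -0.3209 -0.0188] [-0.05  0.   25.49]
[-0.5646 -0.6655 -0.0186] [-4.000e-02  1.000e-02  5.043e+01]
[-0.5646 -0.6654  0.0914] [-4.000e-02  1.000e-02  5.043e+01]
t 0.3 q [ 0.93  0.53  1.43 -0.    1.18 -0.18] pos [0.2788 0.559  0.231 ] gap 1.0 F [-0.1 -0.6 -0.2] gf 0.0
```

{"method": "step_arm", "body": {"commands": [-0.025,-0.025,-0.006,0,0,2,-0.055,-0.055,-0.01,0,0,4.5,-0.085,-0.085,-0.014,0,0,7,-0.115,-0.115,-0.019,0,0,9.5,-0.145,-0.145,-0.019,0,0,12,-0.175,-0.175,-0.019,0,0,14.5,-0.205,-0.205,-0.019,0,0,17,-0.235,-0.235,-0.019,0,0,19.5,-0.265,-0.265,-0.019,0,0,22,-0.29,-0.295,-0.019,0,0,24.5], "jaw": 100}}

```text
t: 1.3
tcp_pos: [0.4077, 0.1641, 0.2506]
tool_rot: [0.432, 0.902, 0.0, 0.001]
force: [0.8, 0.4, 0.3]
finger_gap: 1.0
gripper_force: 0.0
```

```bash
python3 -c "
from h import *
rel((.487,-.2885,.25,13.06),(.487,-.2885,.14,13.06))"
```

```text
[-0.4021 -0.2222  0.0007] [ 0.08  0.04 25.81]
[-0.402  -0.2224  0.1107] [ 0.08  0.04 25.81]
t 1.3 q [ 0.13  0.25  1.85 -0.    1.04 -0.55] pos [0.4077 0.1641 0.2506] gap 1.0 F [0.8 0.4 0.3] gf 0.0
```

{"method": "step_arm", "body": {"commands": [-0.03,-0.017,0,0,0,2.5,-0.07,-0.039,0,0,0,5,-0.111,-0.061,0,0,0,8,-0.155,-0.085,0,0,0,11,-0.199,-0.109,0,0,0,14,-0.243,-0.134,0,0,0,17,-0.287,-0.158,0,0,0,20,-0.33,-0.182,0,0,0,22.5,-0.37,-0.204,0,0,0,25,-0.4,-0.22,0,0,0,25.8]}}

```text
t: 2.3
tcp_pos: [0.4877, -0.2869, 0.2504]
tool_rot: [0.622, 0.783, -0.0, 0.001]
force: [0.5, 0.5, 0.9]
finger_gap: 0.999
gripper_force: 0.0
```

{"method": "step_arm", "body": {"commands": [0,0,0.01,0,0,0,0,0,0.03,0,0,0,0,0,0.05,0,0,0,0,0,0.07,0,0,0,0,0,0.09,0,0,0,0,0,0.1,0,0,0,0,0,0.11,0,0,0,0,0,0.11,0,0,0,0,0,0.11,0,0,0,0,0,0.11,0,0,0]}}

```text
t: 3.3
tcp_pos: [0.488, -0.2839, 0.1412]
tool_rot: [0.621, 0.784, -0.0, 0.001]
force: [-0.1, 0.1, 0.0]
finger_gap: 1.003
gripper_force: 0.0
```

Run:
```python
from h import *
rel((.487,-.289,.053,13.06))
C=cams();o=[]
for n,(x,y) in(("top",(390,185)),("side",(340,200))):
    im=C[n]["pixels"];k=5;w,h=80,110
    c=np.clip(cv2.resize(im[y:y+h,x:x+w],None,fx=k,fy=k,interpolation=2)*1.5,0,255).astype(np.uint8)
    for i in range(0,w,10):cv2.putText(c,str(x+i),(i*k,10),0,.35,(0,0,255),1);cv2.line(c,(i*k,0),(i*k,5),(0,0,255))
    for j in range(0,h,10):cv2.putText(c,str(y+j),(5,j*k+4),0,.35,(0,0,255),1);cv2.line(c,(0,j*k),(5,j*k),(0,0,255))
    o.append(c)
cv2.imwrite("pics/pre.png",np.hstack(o))
```

```text
[-0.0046 -0.0022  0.0882] [0.06 0.09 0.13]
t 3.3 q [-0.72  0.57  1.67  0.    0.9  -0.96] pos [ 0.488  -0.2839  0.1412] gap 1.003 F [-0.1  0.1  0. ] gf 0.0
```

View pics/pre.png

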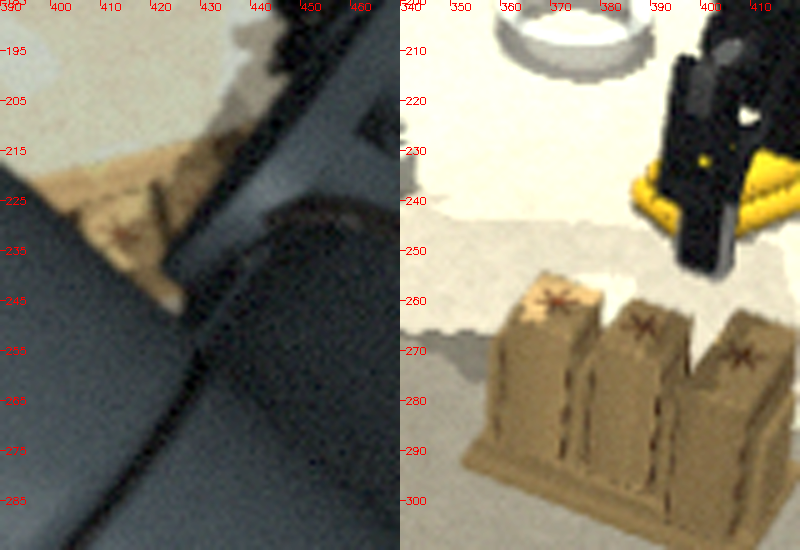

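The pre-grasp view shows the near fingertip at side (403.5,254), beside and above the wide box, whose star is still at (408,271). I'll shift 4.5 mm in y and go down.

```bash
python3 -c "
from h import *
S=cams()['side']
for z in(.141,.148,.154):
  for d in (.0425,.057): print(z,d,proj(S,[.488-d*.974,-.2839-d*.226,z]))"
```

```text
0.141 0.0425 [[400.46188649 257.78739641]]
0.141 0.057 [[397.45659746 261.69730075]]
0.148 0.0425 [[400.78527352 254.96021222]]
0.148 0.057 [[397.77258516 258.85476277]]
0.154 0.0425 [[401.06390997 252.51849105]]
0.154 0.057 [[398.0448778  256.39947915]]
```

{"method": "step_arm", "body": {"commands": [-0.0046,-0.002,0.01,0,0,0,-0.0046,-0.002,0.02,0,0,0,-0.0046,-0.002,0.03,0,0,0,-0.0046,-0.002,0.04,0,0,0,-0.0046,-0.002,0.05,0,0,0,-0.0046,-0.002,0.05,0,0,0,-0.0046,-0.002,0.05,0,0,0,-0.0046,-0.002,0.05,0,0,0,-0.0046,-0.002,0.05,0,0,0,-0.0046,-0.002,0.05,0,0,0]}}

```text
t: 4.5
tcp_pos: [0.4867, -0.2887, 0.0908]
tool_rot: [0.621, 0.784, -0.0, 0.0]
force: [-0.0, -0.2, -0.2]
finger_gap: 0.997
gripper_force: 0.0
```

{"method": "step_arm", "body": {"commands": [0,0,0.01,0,0,0,0,0,0.02,0,0,0,0,0,0.03,0,0,0,0,0,0.04,0,0,0,0,0,0.042,0,0,0,0,0,0.042,0,0,0,0,0,0.042,0,0,0,0,0,0.042,0,0,0,0,0,0.042,0,0,0,0,0,0.042,0,0,0]}}

```text
t: 5.5
tcp_pos: [0.4867, -0.2886, 0.0487]
tool_rot: [0.621, 0.784, -0.0, 0.0]
force: [0.4, -0.2, -0.2]
finger_gap: 1.002
gripper_force: 0.0
```

{"method": "step_arm", "body": {"commands": [0,0,0,0,0,0,0,0,0,0,0,0,0,0,0,0,0,0,0,0,0,0,0,0,0,0,0,0,0,0,0,0,0,0,0,0,0,0,0,0,0,0,0,0,0,0,0,0,0,0,0,0,0,0,0,0,0,0,0,0], "jaw": 0, "grip_force": 45}}

```text
t: 6.5
tcp_pos: [0.4872, -0.2888, 0.0489]
tool_rot: [0.621, 0.784, 0.0, 0.001]
force: [1.6, 0.3, 5.3]
finger_gap: 0.717
gripper_force: 50.8
```

```bash
python3 -c "
from h import *
rel((.487,-.289,.2,13.06))"
```

```text
[-0.0003 -0.     -0.1511] [0.07 0.08 0.11]
t 6.5 q [-0.73  0.72  1.72  0.    0.71 -0.96] pos [ 0.4872 -0.2888  0.0489] gap 0.717 F [1.6 0.3 5.3] gf 50.77377498149872
```

{"method": "step_arm", "body": {"commands": [0,0,-0.005,0,0,0,0,0,-0.015,0,0,0,0,0,-0.03,0,0,0,0,0,-0.045,0,0,0,0,0,-0.06,0,0,0,0,0,-0.075,0,0,0,0,0,-0.09,0,0,0,0,0,-0.105,0,0,0,0,0,-0.115,0,0,0,0,0,-0.12,0,0,0]}}

```text
t: 7.5
tcp_pos: [0.4863, -0.2884, 0.1691]
tool_rot: [0.621, 0.784, -0.0, 0.0]
force: [0.4, 0.5, -3.2]
finger_gap: 0.717
gripper_force: 49.9
```

```bash
python3 -c "
from h import *
rel((.511,.031,.17,78),(.511,.031,.09,78))"
```

```text
[ 0.3054  0.0969 -0.001 ] [-1.000e-02  3.000e-02 -6.482e+01]
[0.3054 0.0969 0.079 ] [-1.000e-02  3.000e-02 -6.482e+01]
t 7.5 q [-0.73  0.53  1.65 -0.    0.97 -0.96] pos [ 0.4863 -0.2884  0.1691] gap 0.717 F [ 0.4  0.5 -3.2] gf 49.939443469047546
```

{"method": "step_arm", "body": {"commands": [0.012,0.004,0,0,0,-3,0.037,0.012,0,0,0,-8,0.07,0.022,0,0,0,-15,0.107,0.034,0,0,0,-22,0.147,0.046,0,0,0,-30,0.187,0.059,0,0,0,-38,0.227,0.072,0,0,0,-46,0.262,0.083,0,0,0,-54,0.29,0.092,0,0,0,-61,0.305,0.097,0,0,0,-64.8]}}

```text
t: 8.5
tcp_pos: [0.5103, 0.0332, 0.1678]
tool_rot: [0.102, 0.995, 0.0, -0.001]
force: [0.0, -0.8, -4.0]
finger_gap: 0.718
gripper_force: 50.1
```

{"method": "step_arm", "body": {"commands": [0,0,0.01,0,0,0,0,0,0.02,0,0,0,0,0,0.03,0,0,0,0,0,0.04,0,0,0,0,0,0.05,0,0,0,0,0,0.06,0,0,0,0,0,0.07,0,0,0,0,0,0.075,0,0,0,0,0,0.075,0,0,0,0,0,0.075,0,0,0]}}

```text
t: 9.5
tcp_pos: [0.5116, 0.0306, 0.0934]
tool_rot: [0.105, 0.995, -0.0, 0.0]
force: [-0.2, -0.6, -2.5]
finger_gap: 0.72
gripper_force: 50.1
```

```bash
python3 -c "
from h import *
rel((.511,.031,.083,78))"
```

```text
[0.0007 0.0002 0.0104] [ 0.    0.02 -0.01]
t 9.5 q [-0.16  0.6   1.83  0.    0.71 -1.52] pos [0.5116 0.0306 0.0934] gap 0.72 F [-0.2 -0.6 -2.5] gf 50.104238390922546
```

Lower slowly to contact.

{"method": "step_arm", "body": {"commands": [0,0,0.002,0,0,0,0,0,0.004,0,0,0,0,0,0.006,0,0,0,0,0,0.007,0,0,0,0,0,0.008,0,0,0,0,0,0.009,0,0,0,0,0,0.0095,0,0,0,0,0,0.01,0,0,0,0,0,0.01,0,0,0,0,0,0.01,0,0,0]}}

```text
t: 10.5
tcp_pos: [0.5114, 0.0306, 0.0833]
tool_rot: [0.105, 0.995, -0.0, 0.0]
force: [0.2, 0.6, -3.0]
finger_gap: 0.718
gripper_force: 50.1
```

{"method": "step_arm", "body": {"commands": [0,0,0.0005,0,0,0,0,0,0.001,0,0,0,0,0,0.0015,0,0,0,0,0,0.002,0,0,0,0,0,0.002,0,0,0,0,0,0.002,0,0,0,0,0,0.002,0,0,0,0,0,0.002,0,0,0,0,0,0.002,0,0,0,0,0,0.002,0,0,0]}}

```text
t: 11.5
tcp_pos: [0.5115, 0.0306, 0.0828]
tool_rot: [0.105, 0.995, -0.0, 0.0]
force: [-2.4, 0.0, 10.4]
finger_gap: 0.717
gripper_force: 51.8
```

Contact with the pan. I'll ease off slightly and release.

{"method": "step_arm", "body": {"commands": [0,0,-0.001,0,0,0,0,0,-0.001,0,0,0,0,0,-0.001,0,0,0,0,0,-0.001,0,0,0,0,0,-0.001,0,0,0,0,0,-0.001,0,0,0,0,0,-0.001,0,0,0,0,0,-0.001,0,0,0,0,0,-0.001,0,0,0,0,0,-0.001,0,0,0], "jaw": 100}}

```text
t: 12.5
tcp_pos: [0.5114, 0.0306, 0.0823]
tool_rot: [0.105, 0.995, 0.0, 0.0]
force: [-0.2, -0.3, -0.3]
finger_gap: 0.996
gripper_force: 0.0
```

{"method": "step_arm", "body": {"commands": [0,0,-0.005,0,0,0,0,0,-0.015,0,0,0,0,0,-0.03,0,0,0,0,0,-0.045,0,0,0,0,0,-0.06,0,0,0,0,0,-0.08,0,0,0,0,0,-0.1,0,0,0,0,0,-0.12,0,0,0,0,0,-0.13,0,0,0,0,0,-0.13,0,0,0]}}

```text
t: 13.5
tcp_pos: [0.5124, 0.0305, 0.2142]
tool_rot: [0.105, 0.995, -0.0, 0.002]
force: [0.1, -0.1, -0.1]
finger_gap: 1.0
gripper_force: 0.0
```

Run:
```python
from h import *
rel((.511,.031,.21,-12))
C=cams();o=[]
for n,(x,y) in(("top",(270,170)),("side",(205,125)),("side",(270,180))):
    im=C[n]["pixels"];k=5;w,h=(90,100) if n=="top" else (70,100)
    c=np.clip(cv2.resize(im[y:y+h,x:x+w],None,fx=k,fy=k,interpolation=2)*1.5,0,255).astype(np.uint8)
    for i in range(0,w,10):cv2.putText(c,str(x+i),(i*k,10),0,.35,(0,0,255),1);cv2.line(c,(i*k,0),(i*k,5),(0,0,255))
    for j in range(0,h,10):cv2.putText(c,str(y+j),(5,j*k+4),0,.35,(0,0,255),1);cv2.line(c,(0,j*k),(5,j*k),(0,0,255))
    o.append(c)
cv2.imwrite("pics/pan.png",np.hstack(o)[:,350:])
```

```text
[0.0015 0.0002 0.0042] [ 0.2   0.18 89.99]
t 13.5 q [-0.16  0.4   1.73 -0.    1.01 -1.52] pos [0.5124 0.0305 0.2142] gap 1.0 F [ 0.1 -0.1 -0.1] gf 0.0
```

View pics/pan.png

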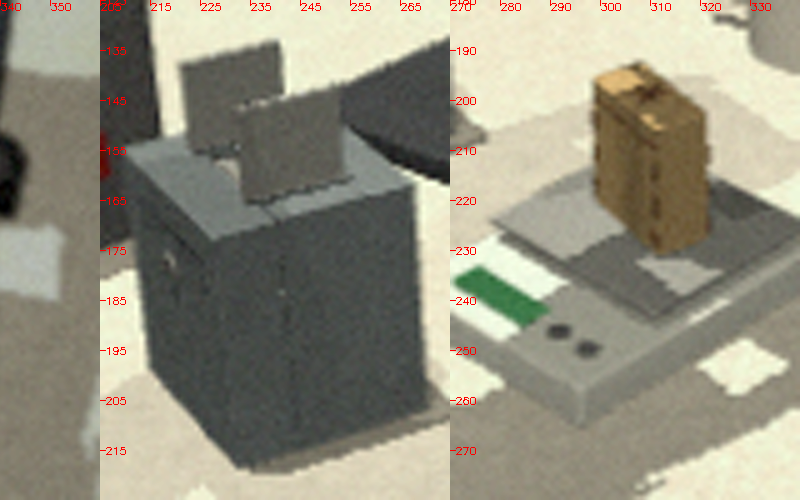

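The side view shows the box upright on the pan, with its star at (310.4,198.4). The dropbox's top corners are at (227.6,173), (268,162) and (210.6,154.6).

Run:
```python
from h import *
C=cams();S=C["side"]
print("star side",atz(S,(310.4,198.4),.115))
K=np.array([[-60,-65],[60,-65],[-60,65]])/1e3; P=np.array([(227.6,173),(268,162),(210.6,154.6)])
def f(v):
    M=Ro.from_euler('z',v[2]).as_matrix()[:2,:2]; return (proj(S,np.c_[K@M.T+v[:2],[.145]*3])-P).ravel()
r=least_squares(f,[.49,.29,-.2]);print(r.x,r.fun)
for p in P: print(atz(S,p,.145))
# pan corners side: right-near etc
for p in ((311,243.5),(278.4,224.5),(340,223)): print("pan",atz(S,p,.04))
```

```text
star side [0.51122676 0.02717756 0.115     ]
[ 0.48854877  0.28413112 -0.24945963] [-0.43694098 -0.07820581  0.95623418  0.12755956 -0.53234444 -0.25604874]
[0.41490147 0.23478425 0.145     ]
[0.52933017 0.2087597  0.145     ]
[0.44656124 0.3594519  0.145     ]
pan [ 0.45208788 -0.03448088  0.04      ]
pan [0.45066651 0.08271479 0.04      ]
pan [ 0.56615519 -0.0236905   0.04      ]
```

```bash
python3 -c "
from h import *
rel((.47,-.17,.23,-12))"
```

```text
[-0.002  -0.2048 -0.0186] [-0.1  -0.09 89.98]
t 13.7 q [-0.16  0.4   1.73  0.    1.01 -1.52] pos [0.5106 0.0307 0.2114] gap 1.001 F [ 0.4 -0.3 -0.7] gf 0.0
```

{"method": "step_arm", "body": {"commands": [0,-0.01,-0.019,0,0,8,0,-0.03,-0.019,0,0,16,0,-0.055,-0.019,0,0,24,0,-0.08,-0.019,0,0,32,0,-0.105,-0.019,0,0,40,0,-0.13,-0.019,0,0,48,0,-0.155,-0.019,0,0,56,0,-0.18,-0.019,0,0,64,0,-0.2,-0.019,0,0,72,0,-0.205,-0.019,0,0,80]}}

```text
t: 14.7
tcp_pos: [0.4681, -0.1717, 0.2302]
tool_rot: [0.722, 0.692, -0.0, -0.001]
force: [0.7, -0.2, 0.1]
finger_gap: 1.0
gripper_force: 0.0
```

Run:
```python
from h import *
rel((.511,.031,.2,-12))
C=cams();o=[]
cv2.imwrite("pics/top1.png",C["top"]["pixels"])
for n,(x,y,w,h) in(("top",(290,180,50,75)),("top",(155,178,84,75))):
    im=C[n]["pixels"];k=8 if w==50 else 8; w=min(w,50) if w==50 else 50
    if x==155: continue
    c=np.clip(cv2.resize(im[y:y+h,x:x+w],None,fx=k,fy=k,interpolation=2)*1.5,0,255).astype(np.uint8)
    for i in range(0,w,10):cv2.putText(c,str(x+i),(i*k,10),0,.35,(0,0,255),1);cv2.line(c,(i*k,0),(i*k,5),(0,0,255))
    for j in range(0,h,10):cv2.putText(c,str(y+j),(5,j*k+4),0,.35,(0,0,255),1);cv2.line(c,(0,j*k),(5,j*k),(0,0,255))
cv2.imwrite("pics/pan2.png",c)
# line fits of dropbox top edges, sub-pixel gradient maxima along normals (model from hand corners)
g=cv2.GaussianBlur(cv2.cvtColor(C["top"]["pixels"],6),(0,0),.8).astype(np.float32)
T=C["top"]
def M(v): 
    return Ro.from_euler('z',v[2]).as_matrix()[:2,:2]
v=np.array([.4894,.2931,-.2103])
K=np.array([[-60,-65],[-60,65],[60,65],[60,-65]])/1e3
for it in range(3):
    P=proj(T,np.c_[K@M(v).T+v[:2],[.145]*4]); data=[]
    for e in range(4):
        a,b=P[e],P[(e+1)%4]; n=np.array([-(b-a)[1],(b-a)[0]]);n/=np.linalg.norm(n)
        off=[]
        for u in np.linspace(.1,.9,33):
            d=np.arange(-3,3.01,.1); q=a+u*(b-a)+d[:,None]*n
            p=cv2.remap(g,q[:,0].astype(np.float32),q[:,1].astype(np.float32),1).ravel()
            gr=abs(np.gradient(p)); k=gr.argmax(); off.append(d[k]); data.append((e,u,d[k]))
        off=np.array(off);print("edge",e,np.median(off),off.std().round(2),end=" | ")
    med=[np.array([o for ee,u,o in data if ee==e]) for e in range(4)]
    tgt=[]
    def f(w):
        Q=proj(T,np.c_[K@M(w).T+w[:2],[.145]*4]);r=[]
        for e,u,o in data:
            a,b=P[e],P[(e+1)%4];n=np.array([-(b-a)[1],(b-a)[0]]);n/=np.linalg.norm(n)
            r.append((Q[e]+u*(Q[(e+1)%4]-Q[e])-(a+u*(b-a)+o*n))@n)
        return r
    v=least_squares(f,v,loss="soft_l1",f_scale=.3).x;print("drop",v)
```

```text
[0.2044 0.0342 0.0302] [-0.1  -0.01  9.52]
t 14.7 q [-0.58  0.36  1.74 -0.    1.04 -0.53] pos [ 0.4681 -0.1717  0.2302] gap 1.0 F [ 0.7 -0.2  0.1] gf 0.0
edge 0 -1.0999999999999983 0.41 | edge 1 -0.4999999999999978 0.41 | edge 2 -0.4999999999999978 0.48 | edge 3 0.7000000000000033 0.39 | drop [ 0.48893702  0.29476847 -0.21993257]
edge 0 -0.699999999999998 0.47 | edge 1 0.10000000000000275 0.39 | edge 2 -0.8999999999999981 0.53 | edge 3 2.6645352591003757e-15 0.37 | drop [ 0.48912507  0.29466749 -0.22354968]
edge 0 -0.799999999999998 0.45 | edge 1 2.6645352591003757e-15 0.44 | edge 2 -0.8999999999999981 0.51 | edge 3 2.6645352591003757e-15 0.39 | drop [ 0.48906601  0.29468287 -0.2213425 ]
```

View pics/pan2.png

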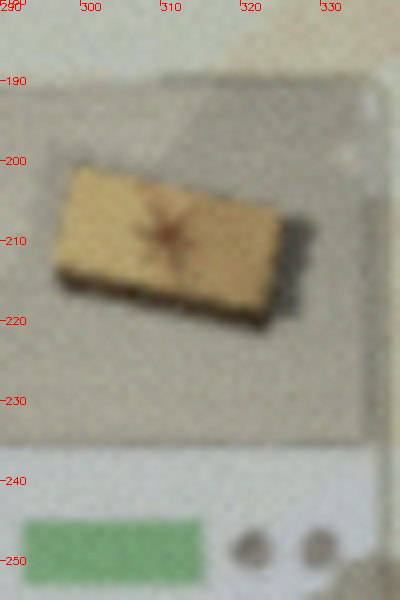

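The top view shows the box standing on the pan with its star at (311,209.1), rotated as planned.

Run:
```python
from h import *
C=cams();T=C["top"]
print(atz(T,(311,209.1),.115))
Q=np.array([(265,309),(55,268),(75,167),(282,208)])/8+[290,180]
print(fitrect(T,Q,.115,.03,.062,[.51,.03,-.2]))
im=cv2.imread("pics/top0.png")
# cheeks' top edges z=.2 and mouth drawn on the picture
v=(.489,.294,-.2155);M=Ro.from_euler('z',v[2]).as_matrix()[:2,:2]
k=9;x,y=155,178;c=np.clip(cv2.resize(im[y:y+66,x:x+84],None,fx=k,fy=k,interpolation=2)*1.6,0,255).astype(np.uint8)
def d(pts,z,col):
    p=proj(T,np.c_[np.array(pts)/1e3@M.T+v[:2],[z]*len(pts)]);p=((p-[x,y]+.5)*k-.5)
    cv2.polylines(c,[p.round().astype(int).reshape(-1,1,2)],True,col,1)
d([(-60,-65),(-60,65),(60,65),(60,-65)],.145,(0,0,255))
d([(-22,-35),(-22,35),(22,35),(22,-35)],.145,(0,255,0))
for s in(-1,1):
    d([(-30,35*s),(30,35*s),(30,39*s),(-30,39*s)],.2,(255,0,0)); d([(-30,35*s),(30,35*s),(30,39*s),(-30,39*s)],.145,(0,255,255))
cv2.imwrite("pics/ov.png",c)
```

```text
[0.51000947 0.03170309 0.115     ]
(array([ 0.50854883,  0.03136666, -0.19139442]), np.float64(0.3546123160741352))
```

View pics/ov.png

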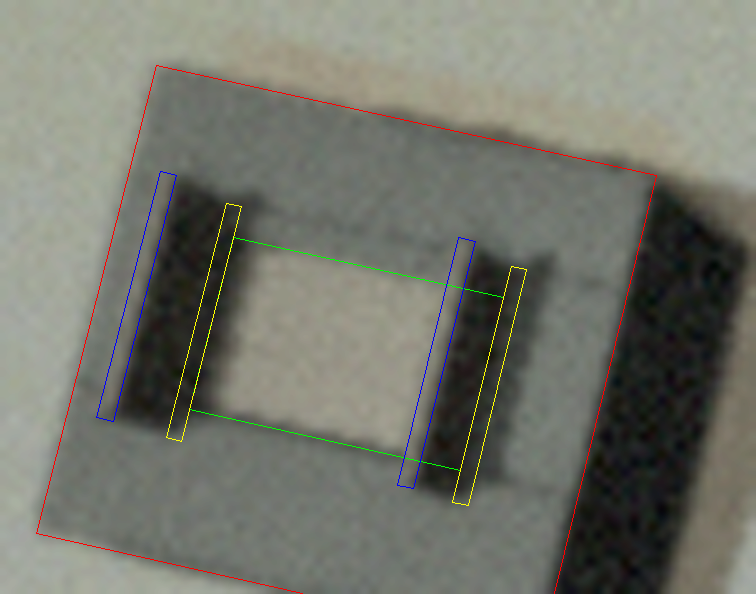

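The overlay shows the outline matching to within a pixel. The mouth edges sit about 1 mm towards +x and the cheeks about 1 mm towards -y of the model. With the camera bias included, I take the mouth at (0.490,0.292) with yaw -12.3°. The box centre is at about (0.510,0.0307).

{"method": "step_arm", "body": {"commands": [0.01,0.002,0,0,0,1,0.03,0.005,0,0,0,2,0.055,0.009,0,0,0,3.5,0.08,0.013,0,0,0,5,0.107,0.018,0.005,0,0,6.5,0.134,0.022,0.01,0,0,8,0.161,0.027,0.015,0,0,9,0.185,0.031,0.02,0,0,9.5,0.2,0.034,0.025,0,0,9.5,0.2042,0.0337,0.03,0,0,9.5]}}

```text
t: 15.9
tcp_pos: [0.5094, 0.0352, 0.2008]
tool_rot: [0.773, 0.635, -0.0, -0.0]
force: [-0.2, -0.2, -0.7]
finger_gap: 1.0
gripper_force: 0.0
```

{"method": "step_arm", "body": {"commands": [0,0,0.005,0,0,0,0,0,0.01,0,0,0,0,0,0.015,0,0,0,0,0,0.02,0,0,0,0,0,0.03,0,0,0,0,0,0.04,0,0,0,0,0,0.05,0,0,0,0,0,0.05,0,0,0,0,0,0.05,0,0,0,0,0,0.05,0,0,0]}}

```text
t: 16.9
tcp_pos: [0.5099, 0.033, 0.1515]
tool_rot: [0.774, 0.633, 0.0, 0.0]
force: [-0.4, -0.5, 0.1]
finger_gap: 1.001
gripper_force: 0.0
```

```bash
python3 -c "
from h import *
rel((.5105,.0307,.087,-12))"
```

```text
[-0.0021  0.001   0.0645] [ 0.04 -0.    0.49]
t 16.9 q [-0.15  0.49  1.8  -0.    0.85  0.05] pos [0.5099 0.033  0.1515] gap 1.001 F [-0.4 -0.5  0.1] gf 0.0
```

{"method": "step_arm", "body": {"commands": [-0.0021,0.001,0.01,0,0,0.5,-0.0021,0.001,0.02,0,0,0.5,-0.0021,0.001,0.03,0,0,0.5,-0.0021,0.001,0.04,0,0,0.5,-0.0021,0.001,0.05,0,0,0.5,-0.0021,0.001,0.06,0,0,0.5,-0.0021,0.001,0.0645,0,0,0.5,-0.0021,0.001,0.0645,0,0,0.5,-0.0021,0.001,0.0645,0,0,0.5,-0.0021,0.001,0.0645,0,0,0.5]}}

```text
t: 17.9
tcp_pos: [0.5105, 0.0307, 0.0872]
tool_rot: [0.777, 0.629, 0.0, 0.0]
force: [0.8, -0.8, 1.3]
finger_gap: 1.004
gripper_force: 0.0
```

{"method": "step_arm", "body": {"commands": [0,0,0,0,0,0,0,0,0,0,0,0,0,0,0,0,0,0,0,0,0,0,0,0,0,0,0,0,0,0,0,0,0,0,0,0,0,0,0,0,0,0,0,0,0,0,0,0,0,0,0,0,0,0,0,0,0,0,0,0], "jaw": 0, "grip_force": 80}}

```text
t: 18.9
tcp_pos: [0.5106, 0.0307, 0.0872]
tool_rot: [0.777, 0.629, 0.0, 0.0]
force: [-0.3, -0.1, 5.0]
finger_gap: 0.337
gripper_force: 79.0
```

{"method": "step_arm", "body": {"commands": [0,0,-0.003,0,0,0,0,0,-0.01,0,0,0,0,0,-0.025,0,0,0,0,0,-0.045,0,0,0,0,0,-0.07,0,0,0,0,0,-0.1,0,0,0,0,0,-0.13,0,0,0,0,0,-0.16,0,0,0,0,0,-0.185,0,0,0,0,0,-0.19,0,0,0]}}

```text
t: 19.9
tcp_pos: [0.5112, 0.0307, 0.2794]
tool_rot: [0.777, 0.629, 0.002, 0.002]
force: [0.9, 0.6, -3.9]
finger_gap: 0.339
gripper_force: 79.4
```

```bash
python3 -c "
from h import *
rel((.490,.292,.28,-12.3))"
```

```text
[ 0.2512 -0.075  -0.0009] [ 0.29 -0.02  0.29]
t 19.9 q [-0.16  0.31  1.66  0.    1.17  0.05] pos [0.5112 0.0307 0.2794] gap 0.339 F [ 0.9  0.6 -3.9] gf 79.42524790763855
```

{"method": "step_arm", "body": {"commands": [0.012,-0.0036,0,0,0,0.3,0.035,-0.0105,0,0,0,0.3,0.065,-0.0194,0,0,0,0.3,0.1,-0.03,0,0,0,0.3,0.135,-0.04,0,0,0,0.3,0.17,-0.051,0,0,0,0.3,0.205,-0.061,0,0,0,0.3,0.232,-0.069,0,0,0,0.3,0.248,-0.074,0,0,0,0.3,0.2512,-0.075,0,0,0,0.3]}}

```text
t: 20.9
tcp_pos: [0.4874, 0.2936, 0.2748]
tool_rot: [0.778, 0.628, -0.002, -0.001]
force: [0.3, -1.5, -3.4]
finger_gap: 0.336
gripper_force: 79.4
```

{"method": "step_arm", "body": {"commands": [0,0,0.005,0,0,0,0,0,0.01,0,0,0,0,0,0.015,0,0,0,0,0,0.02,0,0,0,0,0,0.022,0,0,0,0,0,0.022,0,0,0,0,0,0.022,0,0,0,0,0,0.022,0,0,0,0,0,0.022,0,0,0,0,0,0.022,0,0,0]}}

```text
t: 21.9
tcp_pos: [0.4892, 0.2922, 0.255]
tool_rot: [0.779, 0.627, 0.0, 0.0]
force: [-0.3, -0.0, -3.9]
finger_gap: 0.334
gripper_force: 79.3
```

Run:
```python
from h import *
rel((.490,.292,.22,-12.3))
C=cams()
c=[]
for n,(x,y) in(("side",(195,100)),("top",(155,175))):
    im=C[n]["pixels"];k=5 if n=="side" else 4;w,h=(80,100) if n=="side" else (100,125)
    a=np.clip(cv2.resize(im[y:y+h,x:x+w],None,fx=k,fy=k,interpolation=2)*1.8,0,255).astype(np.uint8)
    for i in range(0,w,10):cv2.putText(a,str(x+i),(i*k,10),0,.35,(0,0,255),1)
    for j in range(0,h,10):cv2.putText(a,str(y+j),(5,j*k+4),0,.35,(0,0,255),1)
    c.append(a)
cv2.imwrite("pics/over.png",np.hstack(c))
```

```text
[0.     0.0008 0.035 ] [ 0.02 -0.01 -0.01]
t 21.9 q [ 0.34  0.43  1.55 -0.    1.17  0.56] pos [0.4892 0.2922 0.255 ] gap 0.334 F [-0.3 -0.  -3.9] gf 79.34104800224304
```

{"method": "step_arm", "body": {"commands": [0,0.001,0.006,0,0,0,0,0.001,0.012,0,0,0,0,0.001,0.018,0,0,0,0,0.001,0.024,0,0,0,0,0.001,0.03,0,0,0,0,0.001,0.036,0,0,0,0,0.001,0.042,0,0,0,0,0.001,0.048,0,0,0,0,0.001,0.052,0,0,0,0,0.001,0.052,0,0,0]}}

```text
t: 23.0
tcp_pos: [0.4897, 0.2917, 0.2021]
tool_rot: [0.779, 0.627, -0.001, -0.0]
force: [-1.0, -0.3, -3.0]
finger_gap: 0.337
gripper_force: 79.3
```

{"method": "step_arm", "body": {"commands": [0,0,0.002,0,0,0,0,0,0.004,0,0,0,0,0,0.006,0,0,0,0,0,0.008,0,0,0,0,0,0.01,0,0,0,0,0,0.012,0,0,0,0,0,0.014,0,0,0,0,0,0.015,0,0,0,0,0,0.015,0,0,0,0,0,0.015,0,0,0]}}

```text
t: 24.0
tcp_pos: [0.4901, 0.2919, 0.1878]
tool_rot: [0.779, 0.627, 0.0, 0.0]
force: [1.1, -0.7, -3.8]
finger_gap: 0.34
gripper_force: 79.3
```

The box is in the mouth without contact, so I'll push on slowly.

{"method": "step_arm", "body": {"commands": [0,0,0.001,0,0,0,0,0,0.002,0,0,0,0,0,0.003,0,0,0,0,0,0.004,0,0,0,0,0,0.005,0,0,0,0,0,0.006,0,0,0,0,0,0.007,0,0,0,0,0,0.008,0,0,0,0,0,0.009,0,0,0,0,0,0.01,0,0,0]}}

```text
t: 25.0
tcp_pos: [0.49, 0.292, 0.1777]
tool_rot: [0.779, 0.627, 0.0, -0.0]
force: [-1.5, 0.9, 1.7]
finger_gap: 0.336
gripper_force: 79.9
```

{"method": "step_arm", "body": {"commands": [0,0,0.001,0,0,0,0,0,0.002,0,0,0,0,0,0.003,0,0,0,0,0,0.004,0,0,0,0,0,0.005,0,0,0,0,0,0.006,0,0,0,0,0,0.007,0,0,0,0,0,0.008,0,0,0,0,0,0.009,0,0,0,0,0,0.01,0,0,0]}}

```text
t: 26.0
tcp_pos: [0.4898, 0.2918, 0.1676]
tool_rot: [0.779, 0.627, -0.0, -0.0]
force: [-2.9, 1.0, -0.0]
finger_gap: 0.335
gripper_force: 79.8
```

{"method": "step_arm", "body": {"commands": [0,0,0.002,0,0,0,0,0,0.004,0,0,0,0,0,0.006,0,0,0,0,0,0.008,0,0,0,0,0,0.01,0,0,0,0,0,0.012,0,0,0,0,0,0.014,0,0,0,0,0,0.016,0,0,0,0,0,0.017,0,0,0,0,0,0.017,0,0,0]}}

```text
t: 27.0
tcp_pos: [0.4899, 0.2918, 0.1505]
tool_rot: [0.779, 0.627, -0.0, -0.0]
force: [-2.6, 0.9, -3.7]
finger_gap: 0.338
gripper_force: 79.4
```

{"method": "step_arm", "body": {"commands": [0,0,0.0005,0,0,0,0,0,0.001,0,0,0,0,0,0.0015,0,0,0,0,0,0.002,0,0,0,0,0,0.0025,0,0,0,0,0,0.003,0,0,0,0,0,0.0035,0,0,0,0,0,0.004,0,0,0,0,0,0.004,0,0,0,0,0,0.004,0,0,0]}}

```text
t: 28.0
tcp_pos: [0.49, 0.2918, 0.1467]
tool_rot: [0.779, 0.627, -0.0, -0.0]
force: [-0.8, 0.8, -3.0]
finger_gap: 0.337
gripper_force: 79.5
```

{"method": "step_arm", "body": {"commands": [0,0,0.0003,0,0,0,0,0,0.0006,0,0,0,0,0,0.0009,0,0,0,0,0,0.0012,0,0,0,0,0,0.0015,0,0,0,0,0,0.0018,0,0,0,0,0,0.002,0,0,0,0,0,0.002,0,0,0,0,0,0.002,0,0,0,0,0,0.002,0,0,0]}}

```text
t: 29.0
tcp_pos: [0.4901, 0.2918, 0.1448]
tool_rot: [0.779, 0.627, -0.0, 0.0]
force: [-1.7, 1.4, -1.7]
finger_gap: 0.33
gripper_force: 79.7
```

{"method": "step_arm", "body": {"commands": [0,0,0,0,0,0,0,0,0,0,0,0,0,0,0,0,0,0,0,0,0,0,0,0,0,0,0,0,0,0,0,0,0,0,0,0,0,0,0,0,0,0,0,0,0,0,0,0,0,0,0,0,0,0,0,0,0,0,0,0], "jaw": 80}}

```text
t: 30.0
tcp_pos: [0.4901, 0.2919, 0.1448]
tool_rot: [0.779, 0.627, -0.0, 0.0]
force: [0.6, -1.1, 0.5]
finger_gap: 0.801
gripper_force: 0.0
```

{"method": "step_arm", "body": {"commands": [0,0,-0.005,0,0,0,0,0,-0.02,0,0,0,0,0,-0.04,0,0,0,0,0,-0.06,0,0,0,0,0,-0.08,0,0,0,0,0,-0.1,0,0,0,0,0,-0.12,0,0,0,0,0,-0.14,0,0,0,0,0,-0.15,0,0,0,0,0,-0.15,0,0,0]}}

```text
t: 31.0
tcp_pos: [0.4909, 0.2922, 0.2966]
tool_rot: [0.779, 0.627, 0.002, 0.001]
force: [-0.7, 0.6, -0.6]
finger_gap: 0.797
gripper_force: 0.0
```

```bash
python3 -c "
from h import *
rel((.47,.03,.3,-12.3))"
```

```text
[-0.2606  0.0356 -0.0039] [ 0.18 -0.12 -0.01]
t 31.0 q [0.34 0.38 1.49 0.   1.26 0.56] pos [0.4909 0.2922 0.2966] gap 0.797 F [-0.7  0.6 -0.6] gf 0.0
```

Move the arm clear and verify numerically against the first picture, since all ten views are used.

{"method": "step_arm", "body": {"commands": [-0.012,0,0,0,0,0,-0.035,0.005,0,0,0,0,-0.065,0.01,0,0,0,0,-0.1,0.015,0,0,0,0,-0.135,0.02,0,0,0,0,-0.17,0.025,0,0,0,0,-0.205,0.03,0,0,0,0,-0.235,0.033,0,0,0,0,-0.255,0.035,0,0,0,0,-0.26,0.035,0,0,0,0]}}

```text
t: 32.0
tcp_pos: [0.4674, 0.0282, 0.2936]
tool_rot: [0.78, 0.626, -0.001, -0.001]
force: [-0.2, 0.3, 0.1]
finger_gap: 0.802
gripper_force: 0.0
```

Run:
```python
from h import *
C=cams(); S,T=C["side"],C["top"]
v=(.490,.293);M=Ro.from_euler('z',-.2155).as_matrix()[:2,:2]
def poly(s,pts,z): return proj(s,np.c_[np.array(pts)/1e3@M.T+v,[z]*len(pts)]).round().astype(np.int32)
def mean(im,p):
    m=np.zeros(im.shape[:2],np.uint8);cv2.fillPoly(m,[p.reshape(-1,1,2)],255);return np.round(cv2.mean(im,m)[:3],1), np.round(cv2.meanStdDev(im,mask=m)[1].ravel(),1)
t0=cv2.imread("pics/top0.png");s0=cv2.imread("pics/side0.png")
for n,z in(("flap",.137),("box-top-if-stuck",.17)):
    p=poly(T,[(-15,-22),(-15,12),(15,12),(15,-22)],z);print(n,"before",*mean(t0,p),"now",*mean(T["pixels"],p))
for n,a,b in(("side drop",s0[125:220,205:272],S["pixels"][125:220,205:272]),("top drop",t0[185:250,160:230],T["pixels"][185:250,160:230]),("side rack narrow",s0[255:300,360:393],S["pixels"][255:300,360:393])):
    d=abs(a.astype(int)-b).max(2); print(n,d.mean(),(d>40).sum())
```

```text
flap before [81.7 90.3 91.5] [ 9.4 10.4 10.5] now [ 92.3 101.8 103.3] [10.5 11.7 11.8]
box-top-if-stuck before [84.7 93.7 95. ] [2.3 2.2 2.2] now [ 95.6 105.5 107. ] [2.3 2.4 2.4]
side drop 5.879340141398272 0
top drop 10.536923076923078 0
side rack narrow 5.269360269360269 0
```

```bash
python3 -c "
from station import manip
print(manip.sign_off())"
```

```text
the job is handed in; nothing more can be done
None
```

The wide box was stood on the scale pan and released, then regripped across its thickness and pushed through the flap, and I handed the job in at about 32 s. Image comparison afterwards showed the flap shut with no box in the mouth and the narrow boxes unmoved.

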